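# Find the high spot of a turntable rim

## Task

Slide the pointer carriage gently along its rail until it is fully home against the stop, so that the sprung pointer stands at the rim of the wooden turntable. Then turn the turntable slowly by its crank knob (never faster than half a turn a second) until you find the one high spot of the rim, and leave the turntable standing with the middle of that high spot exactly at the pointer, where the pointer is pushed back furthest. Squeeze and push lightly (the fingers' force on the jig stays under 40 N), let go at the end, and leave the wooden elephant, the jar and the card tray where they are.

Things in the scene. Friction and masses are not known exactly. Their poses are not given: they have to be found in the camera images.
- stand: Dark steel jig bolted to the table, at a new place and yaw each time. Origin on the table under the turntable's upright axis, z up. The pointer carriage's rail runs along the stand's x, 165 mm from the axis on its -y side; the rigid home stop (top 72 mm above the table) is at the rail's -x end. Carriage home: the pointer lies along the stand's y, at x = 0, aimed (+y) at the axis.
- wheel (a joint): Angle of the turntable (rad), counter-clockwise from above, 0 when the crank knob lies on the stand's +x side: the knob is at stand yaw + this value. Turns endlessly both ways. Hub friction of 0.12 N m (2 N at the knob) holds it where it is left, also with the pointer within some 6 degrees of the high spot's middle. The angle between high spot and knob differs each time.
- wheel_top (a point): Centre of the turntable's top face, on its axis, 70 mm above the table. Pale wooden disc, radius 100 mm, 24 mm thick. One smooth swelling of its rim, the high spot, stands 4 mm proud in its middle and fades out 19 degrees either side; only this reaches the pointer, felt from 17 degrees before to 17 after its middle. Only the crank knob rises above 82 mm over the table.
- crank_mid (a point): Grip point of the crank knob, on its axis, 103 mm above the table: an upright black round knob, 17 mm in diameter, 60 mm from the turntable's axis, from 75 to 125 mm above the table. It spins freely on its own pin, so a gripper can keep its orientation while the turntable goes round.
- carriage (a joint): Distance (m) of the pointer carriage (grey, 40 x 40 mm) from its home stop: 0 fully home, up to 0.10; it slides home towards the stand's -x. Sliding friction of about 7 N keeps it where it is left; the stop is rigid.
- tab (a point): Grip point of the carriage's push tab, at its centre, 94 mm above the table: an upright black block on the carriage, 16 mm along the stand's x (slide direction), 22 mm along its y, from 69 to 112 mm above the table.
- elephant: Loose carved wooden elephant, about 90 mm long and 71 mm tall, origin at the centre of its underside. Leave it alone.
- jar: Loose glass jar, 60 mm in diameter, 75 mm tall, origin at the centre of its underside. Leave it alone.
- card_tray: Loose cardboard tray, 90 x 120 x 40 mm, origin at the centre of its underside. Leave it alone.
- pointer_nose (a point): Front of the pointer's steel roller nose, 58 mm above the table. Carriage home: 101 mm from the turntable's axis when free (1 mm off the plain rim), 103.4 mm at the high spot's middle. Sprung: 12 N plus 1 N per mm. Felt at the crank: running up to the middle takes up to 5 N more than hub friction, most at the start of the rise; running down as much less; at the middle neither.

How it is judged:
On the way, in this order (a step that is already met when the one before it is completed fails the run):
1. the pointer carriage is home against its stop (value of joint carriage below 0.002 m), for 0.2 s.
2. the high spot has been brought to the pointer (y of pointer_nose in the frame of stand below -0.1028 m and value of joint carriage below 0.003 m), for 0.1 s.
At the end, for the whole second after the job is handed in: The carriage is within 3 mm of its stop and the turntable is at rest with the middle of its high spot at the pointer: the nose is pushed back to more than 103.0 mm from the turntable's axis (about 6 degrees either way) (value of joint carriage below 0.003 m and y of pointer_nose in the frame of stand below -0.103 m and velocity of joint wheel between -0.03 and 0.03 rad/s); the robot touches nothing.
It fails at once if the turntable is turned faster than half a turn a second (velocity of joint wheel above 3.14 rad/s or velocity of joint wheel below -3.14 rad/s).
It fails at once if the elephant is disturbed (distance of elephant from where it was at the start of the episode above 0.015 m).
It fails at once if the jar is disturbed (distance of jar from where it was at the start of the episode above 0.015 m).
It fails at once if the card tray is disturbed (distance of card_tray from where it was at the start of the episode above 0.015 m).
It fails at once if the fingers squeeze or push the jig with more than 40 N (contact force between the fingers and stand above 40 N).
It also fails if it takes over 72 s, if anything falls off the work surface, if the arm or the gripper's body presses on something with over 40 N, if the wrist force passes 120 N, or if a joint passes its speed limit or range.

## Robot

A 6-joint arm with a two-finger parallel gripper is mounted at the origin on the work surface. World frame = base frame: x ahead of the robot, y to its left, z up, the work surface at z = 0. Lengths are in m, angles in rad, forces in N, time in s.
With the tool pointing down it reaches from about 0.25 to 0.725 m from the base axis. Payload 9.7 kg.
Tool frame: the origin (TCP) lies midway between the tips of the shut fingers; the grasp point (between the pads) lies 19 mm behind it (ctrl.grasp_offset is the distance from the TCP to the grasp point, in m); z points along the fingers, y is the line along which they close (so a half turn about z gives the same grasp; the last joint's range is limited). The gripper opens to 85 mm and grips with 20 to 120 N. Pads are 22 mm wide; open, the fingers measure 114 mm over their backs; the gripper's body (76 mm by 85 mm) begins 54 mm behind the grasp point. The pads swing forward as they close: fully open they stand 13 mm farther back than shut.
Start: joints at [-1.222, 0.087, 0.176, 1.66, 0, 1.571], TCP at [0.188, -0.517, 0.231] pointing down, gripper open.
Joint ranges: [-3.13, 3.13], [-0.85, 1.81], [-1.15, 1.24], [-2.2, 2.28], [-1.44, 1.52], [-3.14, 3.14]. Speed limits (rad/s): [2.22, 2.22, 2.57, 3.14, 3.14, 3.14].

## Interface

Orientations are given as a unit quaternion [x, y, z, w].
In Python, from rig import ctrl, vision gives the robot as it stands. The module is installed in compiled form; this text tells all that it offers.
- The arm moves only by the tool arm_command, never from a script. Its argument "moves" is a list of rows, each a list of 6 numbers: the shift along the tool's x, y, z in cm, then the turn, a rotation vector about the tool's x, y, z in rad. In form: [[x, y, z, ax, ay, az], ...]. A call has exactly 10 rows; each row shifts and turns the commanded pose from where the row before left it, along the tool's axes as they then stand; what a row does not reach is not made up. A row lasts 1/12 s, in which the tool goes at most 41.7 mm and 7.16 degrees, less where a joint would pass 70% of its speed; a pose out of reach is approached as far as the arm can. A call is refused whole if a number of a shift passes 4.17 or a number of a turn 0.125, either way. A call with a gripper value outside its range is refused whole. "claw" is the finger opening in cm, from 0 to 8.54, set as the call begins (left out, the last holds). The fingers move at their own pace and stop on an object; the grip force is fixed at half the most. Time passes only in rows, so rows that do not move let the fingers close, or fill a call up. It gives the time, the measured TCP pose, the force, the opening and the grip force at its end, in the units of the state.
- ctrl.get_obs(): the state, without advancing time (a new reading comes with each control period).
- vision.camera(name): name is "side" or "top"; returns the picture (420x560x3 uint8, red, green, blue); there is no depth.
- vision.camera_info(name): a dict with "fx", "fy", "cx", "cy" (pixels), "camera_from_world" (4x4, takes a point from world to camera coordinates). Camera axes: x right, y down, z forward; pixel columns grow to the right and rows downward; lengths in m; the calibration is good to about 2 mm. A picture is of the moment at which its call begins. camera_info takes no time and is no camera call.
- ctrl.close_job(): hands the job in; it is judged then, once.
The state is a dict: "time": time; "joints": joint angles; "qd": joint speeds; "joint_efforts": joint torques, N m; "position": TCP position; "eef_rot": TCP orientation; "force": force on the tool from outside, world axes, zero at the start; "torque": the same for the moment, N m; "gripper_width": finger opening in m; "gripper_force": force on a finger pad.
Only numpy, scipy, OpenCV 4.12 (cv2) and the standard library are available. Lean on these libraries where they do the work, as an engineer would, in place of code of your own. Each camera call takes 0.05 s, during which the arm holds its last target. There are 200 camera calls.

## Working session

There is one attempt and no reset: what is moved stays moved. The work goes in short steps, Python scripts to look and compute and a tool call to move; the robot and the scene stay as the last step left them, time stands still between calls to the robot, and variables do not carry over. Pictures are saved under pics/ and viewed, at most 10 in all, crops included, and the job is handed in when it is done.

Besides the shell and the picture viewer there is one more tool, called after ">>>" by a JSON object that holds its "op" and its "data". arm_command: Moves the arm, as the interface text tells. Its arguments: {"type":"object","properties":{"moves":{"type":"array"},"claw":{"type":"number"}},"required":["moves"]}

```bash
mkdir -p pics
python3 - <<'E'
from rig import ctrl, vision
import cv2, numpy as np
for n in("top","side"):
    im=vision.camera(n); cv2.imwrite(f"pics/{n}0.png",im[:,:,::-1])
    i=vision.camera_info(n); print(n,i["fx"],i["cx"],i["cy"],np.round(i["camera_from_world"],3).tolist())
print(ctrl.get_obs())
E
```

```text
top 506.2474433401176 278.25272429665324 202.9214997006303 [[-0.01, -1.0, 0.001, -0.045], [-0.999, 0.01, -0.044, 0.623], [0.044, -0.001, -0.999, 1.36], [0.0, 0.0, 0.0, 1.0]]
side 488.5487185149489 282.8368280091085 204.81202923251635 [[0.984, -0.177, -0.018, -0.624], [-0.123, -0.603, -0.788, 0.131], [0.129, 0.778, -0.616, 1.246], [0.0, 0.0, 0.0, 1.0]]
{'time': 0.1, 'joints': array([-1.22197533e+00,  8.74131929e-02,  1.75208978e-01,  1.65980626e+00,
        1.40249669e-05,  1.57080780e+00]), 'qd': array([-0.00047312, -0.00114474,  0.00172317,  0.00098018, -0.00136111,
       -0.00212075]), 'joint_efforts': array([-1.58360699e-04, -5.21562088e+01,  4.65654194e+01,  1.59840711e-02,
       -1.62983406e-05, -1.81317387e-05]), 'position': array([ 0.18791676, -0.51667897,  0.23064725]), 'eef_rot': array([ 9.84829820e-01,  1.73521922e-01, -9.84412657e-05, -5.99079382e-04]), 'force': array([-3.32547774e-04,  1.89952657e-01, -9.13379289e-01]), 'torque': array([-0.0606545 , -0.03551244, -0.00847195]), 'gripper_force': 0.0, 'gripper_width': 0.0855043097528971}
```

View pics/top0.png

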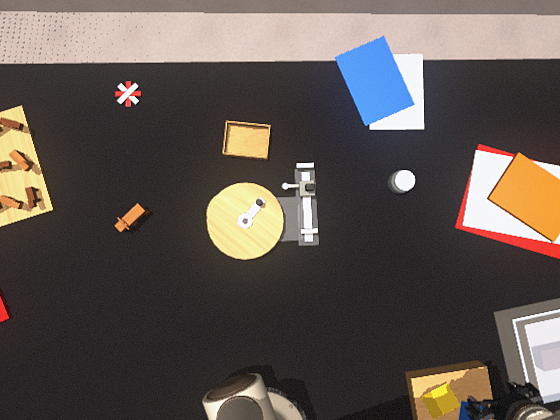

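View pics/side0.png

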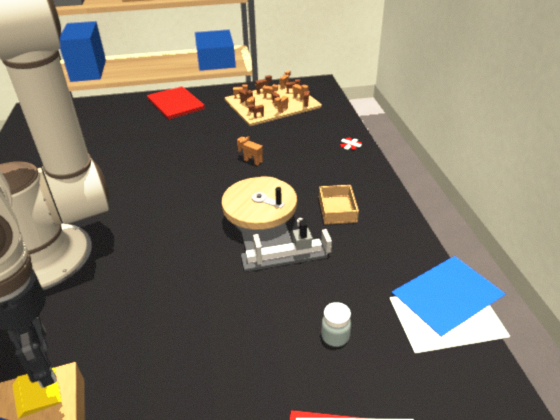

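The top view shows the disc centred at about (245,221), the knob at (260,203), the rail near column 307, the tab at (308,187) and the nose at (287,186). Stand yaw is about 0, so home is down in the picture. The jar is at (403,181) and the tray at (247,140). Next I'll measure these.

```bash
cat > h.py <<'E'
from rig import ctrl, vision
import cv2, numpy as np
def ray(n,u,v,z):
    i=vision.camera_info(n);M=np.array(i["camera_from_world"]);R=M[:3,:3];o=-R.T@M[:3,3]
    d=R.T@np.array([(u-i["cx"])/i["fx"],(v-i["cy"])/i["fy"],1]);return o+d*(z-o[2])/d[2]
def proj(n,p):
    i=vision.camera_info(n);M=np.array(i["camera_from_world"]);c=M[:3,:3]@p+M[:3,3]
    return np.array([i["fx"]*c[0]/c[2]+i["cx"],i["fy"]*c[1]/c[2]+i["cy"]])
def disc(im,n):
    h=cv2.cvtColor(im,cv2.COLOR_RGB2HSV)
    m=cv2.inRange(h,(12,50,120),(35,255,255))
    if n=="top": m[:,:200]=0;m[:170]=0;m[270:]=0;m[:,295:]=0
    else: m[:170]=0;m[250:]=0;m[:,:215]=0;m[:,305:]=0
    c=max(cv2.findContours(m,0,cv2.CHAIN_APPROX_NONE)[0],key=cv2.contourArea)
    return cv2.convexHull(c)[:,0,:]
E
python3 - <<'E'
from h import *
im={n:cv2.imread(f"pics/{n}0.png")[:,:,::-1].copy() for n in("top","side")}
P=np.array([ray("top",u,v,.07)[:2] for u,v in disc(im["top"],"top")])
A=np.c_[2*P,np.ones(len(P))];s=np.linalg.lstsq(A,(P**2).sum(1),rcond=None)[0];r=np.sqrt(s[2]+s[0]**2+s[1]**2)
print("disc",s[:2],r)
res=np.hypot(*(P-s[:2]).T);ang=np.degrees(np.arctan2(*(P-s[:2]).T[::-1]))
for a,q in sorted(zip(ang,res)): print(round(a),round(q*1000,1),end="; ")
print()
# rough picks
print("side centre", ray("side",259,202,.07), "proj side of top centre",proj("side",np.r_[s[:2],.07]))
print("knob",ray("top",260,203,.125),"tab",ray("top",308,187,.112))
print("jar",ray("top",403,181,.075),"tray",ray("top",247,140,.04))
a=cv2.resize(im["top"][150:260,190:330],None,fx=5,fy=5,interpolation=2)
b=cv2.resize(im["side"][170:275,210:345],None,fx=5,fy=5,interpolation=2)
cv2.imwrite("pics/ct.png",a[:,:,::-1]);cv2.imwrite("pics/cs.png",b[:,:,::-1])
E
```

```text
disc [0.57581383 0.03818498] 0.10072976069040329
-175 100.7; -166 100.9; -157 101.1; -153 101.1; -145 101.2; -128 100.8; -118 101.3; -110 101.0; -105 101.3; -95 100.9; -86 101.1; -77 101.0; -67 101.1; -64 100.9; -55 100.9; -36 100.6; -31 100.7; -28 100.5; -20 100.1; -15 100.4; -5 100.0; 1 99.8; 12 99.5; 22 99.2; 32 99.4; 37 99.5; 51 101.1; 57 102.8; 62 103.4; 65 103.5; 70 102.9; 77 101.8; 90 99.3; 104 99.8; 113 100.0; 128 99.4; 142 99.6; 153 100.2; 161 100.1; 166 100.4; 175 100.5; 
side centre [0.57471238 0.02051385 0.07      ] proj side of top centre [258.48630768 197.99234579]
knob [ 0.61795337 -0.00505742  0.125     ] tab [ 0.65773572 -0.12600099  0.112     ]
jar [ 0.67371375 -0.37516968  0.075     ] tray [0.79076991 0.03130507 0.04      ]
```

View pics/ct.png

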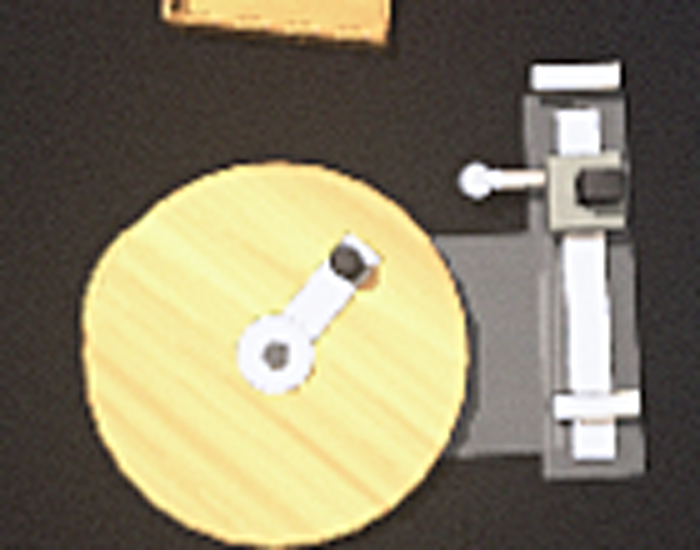

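View pics/cs.png

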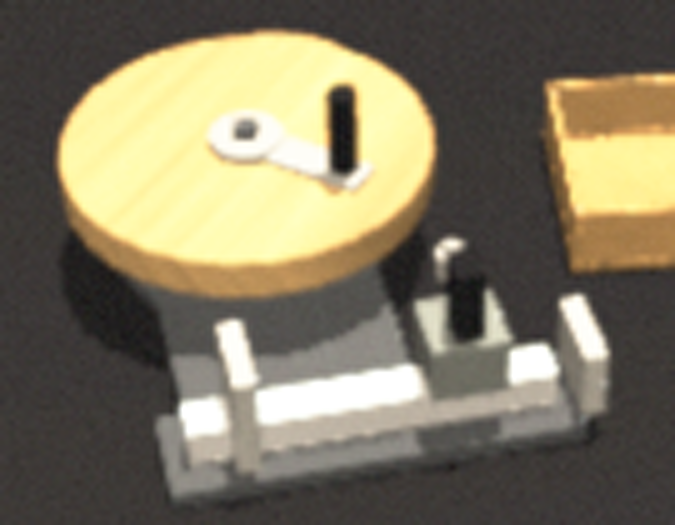

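Run:
```python
from h import *
im=cv2.imread("pics/top0.png")[:,:,::-1].copy()
P=np.array([ray("top",u+0.,v+0.,.07)[:2] for u,v in disc(im,"top")])
c=np.array([.576,.038])
for _ in range(4):
    a=np.degrees(np.arctan2(*(P-c).T[::-1]));k=(a<40)|(a>92);Q=P[k]
    s=np.linalg.lstsq(np.c_[2*Q,np.ones(len(Q))],(Q**2).sum(1),rcond=None)[0];c=s[:2]
r=np.sqrt(s[2]+c@c);print("c",c,r)
d=np.hypot(*(P-c).T)-r;print([(round(x),round(y*1e3,1)) for x,y in sorted(zip(a,d)) if 30<x<110])
f=lambda x,y,z:ray("top",190+x/5-.4,150+y/5-.4,z)[:2]
g=lambda x,y,z:ray("side",210+x/5-.4,170+y/5-.4,z)[:2]
print("hub",f(275,356,.078)); kn=f(348,260,.125);print("knob",kn,kn-c,np.hypot(*(kn-c)),np.degrees(np.arctan2(*(kn-c)[::-1])))
print("knob side",g(341,90,.125))
t=f(603,187,.112);print("tab",t,"side",g(466,282,.112))
r1,r2=f(578,115,.05),f(592,445,.05);print("rail",r1,r2,"yaw",np.degrees(np.arctan2(*(r1-r2)[::-1])))
b1,b2=f(576,76,.072),f(597,405,.072);print("bars",b1,b2,np.degrees(np.arctan2(*(b1-b2)[::-1])))
yw=np.arctan2(*(b1-b2)[::-1]);R=np.array([[np.cos(yw),np.sin(yw)],[-np.sin(yw),np.cos(yw)]])
for n,p in(("tab",t),("bar1",b1),("bar2",b2),("nose",f(475,181,.058))):print(n,R@(p-c))
```

```text
c [0.57548003 0.03728048] 0.10024805297215131
[(32, np.float64(-0.1)), (37, np.float64(0.1)), (51, np.float64(1.8)), (57, np.float64(3.5)), (62, np.float64(4.1)), (65, np.float64(4.2)), (70, np.float64(3.6)), (77, np.float64(2.5)), (90, np.float64(-0.0)), (104, np.float64(0.3))]
hub [0.57441838 0.03672443]
knob [ 0.62146678 -0.00309175] [ 0.04598675 -0.04037223] 0.061193935975518914 -41.2802204927198
knob side [ 6.22931768e-01 -5.83500222e-04]
tab [ 0.65768144 -0.13155018] side [ 0.65722263 -0.14603413]
rail [ 0.7006786  -0.12279947] [ 0.52619294 -0.12804963] yaw 1.7234735432634811
bars [ 0.7188129 -0.1207926] [ 0.54745005 -0.12959914] 2.941912794091016
tab [ 0.07342809 -0.17282701]
bar1 [ 0.1350311  -0.16522109]
bar2 [-0.03655789 -0.16522109]
nose [ 0.0845565  -0.10953232]
```

>>> {"op": "arm_command", "data": {"moves": [[0,0,0,0,0,0.1],[0,0,0,0,0,0.1],[0,0,0,0,0,0.1],[2.9,-2,0,0,0,0],[2.9,-2,0,0,0,0],[2.9,-2,0,0,0,0],[2.9,-2,0,0,0,0],[2.9,-2,0,0,0,0],[2.9,-2,0,0,0,0],[2.9,-2,0,0,0,0]], "claw": 0}}

```text
time: 0.93
position: [0.3849, -0.3658, 0.2311]
eef_rot: [1.0, 0.024, -0.0, -0.0]
force: [0.5, -0.9, -0.3]
gripper_width: -0.0001
gripper_force: 0.0
```

>>> {"op": "arm_command", "data": {"moves": [[2.9,-2,0,0,0,0],[2.9,-2,0,0,0,0],[2.9,-2,0,0,0,0],[2.9,-2,0,0,0,0],[2.9,-2,0,0,0,0],[2.9,-2,0,0,0,0],[2.9,-2,0,0,0,0],[2.9,-2,0,0,0,0],[2.9,-2,0,0,0,0],[2.9,-2,0,0,0,0]]}}

```text
time: 1.77
position: [0.6649, -0.1519, 0.2307]
eef_rot: [1.0, 0.024, -0.0, -0.0]
force: [0.8, -0.2, 0.3]
gripper_width: 0.0
gripper_force: 0.0
```

```bash
python3 -c "
from h import *
o=ctrl.get_obs();print(o['position'],o['eef_rot'],o['joints'],o['force'],o['gripper_width'])"
```

```text
[ 0.66486004 -0.1518751   0.23073462] [ 9.99701290e-01  2.44378614e-02 -3.42518272e-04 -6.47613803e-05] [-2.24560266e-01  4.32079222e-01  5.92572459e-01  1.73198539e+00
 -4.32891233e-05  2.86815181e+00] [ 0.75403301 -0.19513855  0.2531191 ] 1.6176092354516774e-05
```

>>> {"op": "arm_command", "data": {"moves": [[1.6,-1,0,0,0,0],[1.6,-0.9,0,0,0,0],[0,0,2,0,0,0],[0,0,2,0,0,0],[0,0,2,0,0,0],[0,0,2,0,0,0],[0,0,2,0,0,0],[0,0,2,0,0,0],[0,0,1,0,0,0],[0,0,1,0,0,0]]}}

```text
time: 2.6
position: [0.6943, -0.1326, 0.0898]
eef_rot: [1.0, 0.024, -0.001, -0.0]
force: [-0.6, -0.5, 0.0]
gripper_width: -0.0001
gripper_force: 0.0
```

Run:
```python
from h import *
o=ctrl.get_obs();print(o['position'],o['force'],o['joints'])
a=vision.camera("top")[150:260,240:340];b=vision.camera("side")[170:280,240:340]
cv2.imwrite("pics/d.png",np.hstack([cv2.resize(x,None,fx=4,fy=4,interpolation=2) for x in(a,b)])[:,:,::-1])
```

```text
[ 0.69431832 -0.13258     0.08981342] [-0.60382532 -0.46190104  0.02842252] [-1.88681292e-01  4.63559815e-01  3.62061744e-01  1.47108294e+00
  6.74475990e-06  2.90409487e+00]
```

View pics/d.png

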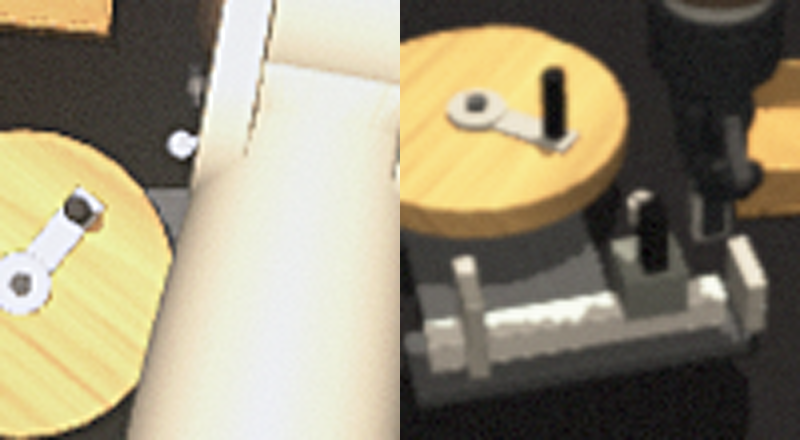

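The fingers stand clear on the tab's +x side. I'll push gently towards home.

>>> {"op": "arm_command", "data": {"moves": [[-0.25,0,0,0,0,0],[-0.25,0,0,0,0,0],[-0.25,0,0,0,0,0],[-0.2,0,0,0,0,0],[-0.2,0,0,0,0,0],[-0.2,0,0,0,0,0],[-0.2,0,0,0,0,0],[-0.2,0,0,0,0,0],[-0.2,0,0,0,0,0],[-0.2,0,0,0,0,0]]}}

```text
time: 3.53
position: [0.6745, -0.1337, 0.0916]
eef_rot: [1.0, 0.024, 0.001, 0.0]
force: [6.3, 0.5, -1.7]
gripper_width: -0.0002
gripper_force: 3.6
```

>>> {"op": "arm_command", "data": {"moves": [[-0.3,0,0,0,0,0],[-0.3,0,0,0,0,0],[-0.3,0,0,0,0,0],[-0.3,0,0,0,0,0],[-0.3,0,0,0,0,0],[-0.3,0,0,0,0,0],[-0.3,0,0,0,0,0],[-0.3,0,0,0,0,0],[-0.3,0,0,0,0,0],[-0.3,0,0,0,0,0]]}}

```text
time: 4.37
position: [0.6446, -0.1349, 0.0916]
eef_rot: [1.0, 0.025, 0.001, -0.0]
force: [7.0, 1.5, -2.0]
gripper_width: -0.0
gripper_force: 3.6
```

>>> {"op": "arm_command", "data": {"moves": [[-0.25,0,0,0,0,0],[-0.25,0,0,0,0,0],[-0.25,0,0,0,0,0],[-0.25,0,0,0,0,0],[-0.25,0,0,0,0,0],[-0.25,0,0,0,0,0],[-0.25,0,0,0,0,0],[-0.25,0,0,0,0,0],[-0.25,0,0,0,0,0],[-0.25,0,0,0,0,0]]}}

```text
time: 5.2
position: [0.6196, -0.136, 0.0916]
eef_rot: [1.0, 0.025, 0.001, -0.0]
force: [7.8, 2.7, -2.3]
gripper_width: 0.0001
gripper_force: 3.6
```

Run:
```python
from h import *
o=ctrl.get_obs();print(o['position'],o['force'])
a=vision.camera("top")[150:260,240:340];b=vision.camera("side")[170:280,240:340]
cv2.imwrite("pics/e.png",np.hstack([cv2.resize(x,None,fx=4,fy=4,interpolation=2) for x in(a,b)])[:,:,::-1])
```

```text
[ 0.61959338 -0.13599827  0.09155407] [ 7.77107954  2.72032891 -2.33047044]
```

View pics/e.png

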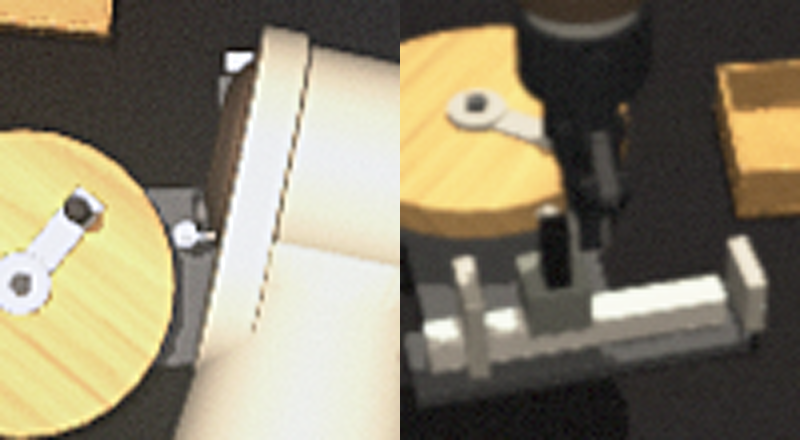

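Carriage gap is about 20 to 28 mm (left edge at (522,290), stop face at (488,300) in the side crop). I'll keep going, and slow down near the end.

>>> {"op": "arm_command", "data": {"moves": [[-0.15,0,0,0,0,0],[-0.15,0,0,0,0,0],[-0.15,0,0,0,0,0],[-0.15,0,0,0,0,0],[-0.15,0,0,0,0,0],[-0.15,0,0,0,0,0],[-0.15,0,0,0,0,0],[-0.15,0,0,0,0,0],[-0.15,0,0,0,0,0],[-0.15,0,0,0,0,0]]}}

```text
time: 6.13
position: [0.6046, -0.1366, 0.0915]
eef_rot: [1.0, 0.025, 0.001, -0.0]
force: [6.6, 2.3, -1.6]
gripper_width: 0.0003
gripper_force: 3.6
```

>>> {"op": "arm_command", "data": {"moves": [[-0.03,0,0,0,0,0],[-0.03,0,0,0,0,0],[-0.03,0,0,0,0,0],[-0.03,0,0,0,0,0],[-0.03,0,0,0,0,0],[-0.03,0,0,0,0,0],[-0.03,0,0,0,0,0],[-0.03,0,0,0,0,0],[-0.03,0,0,0,0,0],[-0.03,0,0,0,0,0]]}}

```text
time: 6.97
position: [0.6017, -0.1368, 0.0915]
eef_rot: [1.0, 0.025, 0.001, -0.0]
force: [7.0, 2.8, -2.6]
gripper_width: 0.0002
gripper_force: 3.5
```

Run:
```python
from h import *
im=vision.camera("side");cv2.imwrite("pics/f.png",im[:,:,::-1])
v=im.astype(int).mean(2)
for r in(236,238,240,242,244,246): print(r,v[r,350-100:400].astype(int)[:50])
```

```text
236 [ 58  61  74 145 210 229 230 226 166  83  61  66 113 149 160 161 159 108
  48  19  17  13   3  21  28  52  82  96  78  84  90  98 105 106 106 104
 106 103 107 104  74  46  41  43  42  39  39  40  39  41]
238 [ 62  63  64  93 185 217 206 215 208 140  72  65 102 142 139 127 123  91
  38  17  19  22  15  17  21  48  84  95  96  90 100 100 103 102 104 107
 107 108 104 100  80  52  40  40  43  41  42  38  43  38]
240 [ 64  68  63  74 105 134 141 144 165 128  74  65  66  86  96  95  95  93
  64  34  18  15  12  18  18  46  84  93  93  94  99 102 105 107 105 104
 108 106 104 105 100  72  46  43  39  44  45  40  39  40]
242 [106 102  99  89  89 118 135 137 135 124 107  98  80  72  88  94  91  95
  85  57  26  18  27  27  33  65  84  96  94  96  88 101 104 107 104 108
 106 108 108 113 117 117 105  98 113 143 179 214 226 226]
244 [107 108 105 102  94 101 125 131 137 133 117 102  83  66  79  91  93  98
  94  91  90  85  88  88  83  86  89  87  87  81  91 115 144 170 199 223
 231 230 231 235 241 244 246 246 246 247 247 247 247 247]
246 [107 108 107 102  94  91 122 144 147 141 131 111  95  73  67  80  84  82
  80  82  80  78  80  78  80  79  80  79  80  78 116 225 245 247 247 247
 247 247 247 247 247 247 247 246 246 246 246 246 246 246]
```

>>> {"op": "arm_command", "data": {"moves": [[-0.03,0,0,0,0,0],[-0.03,0,0,0,0,0],[-0.03,0,0,0,0,0],[-0.03,0,0,0,0,0],[-0.03,0,0,0,0,0],[-0.03,0,0,0,0,0],[-0.03,0,0,0,0,0],[-0.03,0,0,0,0,0],[-0.03,0,0,0,0,0],[-0.03,0,0,0,0,0]]}}

```text
time: 7.85
position: [0.5986, -0.1369, 0.0916]
eef_rot: [1.0, 0.025, 0.001, -0.0]
force: [6.4, 3.0, -1.4]
gripper_width: 0.0002
gripper_force: 3.5
```

>>> {"op": "arm_command", "data": {"moves": [[-0.02,0,0,0,0,0],[-0.02,0,0,0,0,0],[-0.02,0,0,0,0,0],[-0.02,0,0,0,0,0],[-0.02,0,0,0,0,0],[-0.02,0,0,0,0,0],[-0.02,0,0,0,0,0],[-0.02,0,0,0,0,0],[-0.02,0,0,0,0,0],[-0.02,0,0,0,0,0]]}}

```text
time: 8.68
position: [0.5966, -0.137, 0.0916]
eef_rot: [1.0, 0.025, 0.001, -0.0]
force: [6.7, 3.4, -2.1]
gripper_width: -0.0002
gripper_force: 3.5
```

>>> {"op": "arm_command", "data": {"moves": [[-0.02,0,0,0,0,0],[-0.02,0,0,0,0,0],[-0.02,0,0,0,0,0],[-0.02,0,0,0,0,0],[-0.02,0,0,0,0,0],[-0.02,0,0,0,0,0],[-0.02,0,0,0,0,0],[-0.02,0,0,0,0,0],[-0.02,0,0,0,0,0],[-0.02,0,0,0,0,0]]}}

```text
time: 9.52
position: [0.5947, -0.137, 0.0916]
eef_rot: [1.0, 0.025, 0.001, -0.0]
force: [7.3, 3.7, -1.1]
gripper_width: -0.0003
gripper_force: 3.5
```

Run:
```python
from h import *
im=vision.camera("side");t=vision.camera("top")
cv2.imwrite("pics/g.png",np.hstack([cv2.resize(x,None,fx=4,fy=4,interpolation=2) for x in(t[150:260,240:340],im[170:280,240:340])])[:,:,::-1])
print(ctrl.get_obs()['force'])
```

```text
[ 6.95637398  2.65135367 -1.67931179]
```

View pics/g.png

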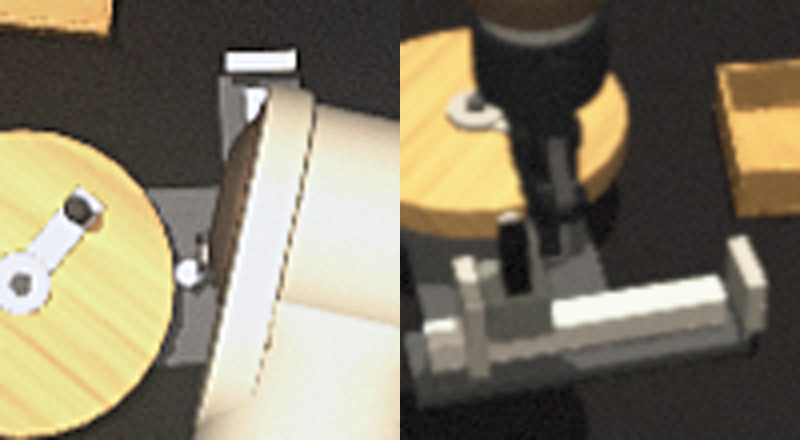

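The nose is at (187,271) in the crop, a few mm from level with the axis, so I'll continue gently.

>>> {"op": "arm_command", "data": {"moves": [[-0.02,0,0,0,0,0],[-0.02,0,0,0,0,0],[-0.02,0,0,0,0,0],[-0.02,0,0,0,0,0],[-0.02,0,0,0,0,0],[-0.02,0,0,0,0,0],[-0.02,0,0,0,0,0],[-0.02,0,0,0,0,0],[-0.02,0,0,0,0,0],[-0.02,0,0,0,0,0]]}}

```text
time: 10.45
position: [0.5932, -0.1371, 0.0916]
eef_rot: [1.0, 0.025, 0.002, -0.0]
force: [9.8, 3.6, -3.0]
gripper_width: -0.0001
gripper_force: 5.3
```

>>> {"op": "arm_command", "data": {"moves": [[-0.02,0,0,0,0,0],[-0.02,0,0,0,0,0],[-0.02,0,0,0,0,0],[-0.02,0,0,0,0,0],[-0.02,0,0,0,0,0],[-0.02,0,0,0,0,0],[-0.02,0,0,0,0,0],[0,0,0,0,0,0],[0,0,0,0,0,0],[0,0,0,0,0,0]]}}

```text
time: 11.28
position: [0.5931, -0.1371, 0.0916]
eef_rot: [1.0, 0.025, 0.003, -0.0]
force: [15.9, 2.9, -7.0]
gripper_width: -0.0001
gripper_force: 8.4
```

The carriage is home: motion stopped while the force rose to 16 N. Next I'll retreat and turn the wrist for the crank.

>>> {"op": "arm_command", "data": {"moves": [[0.4,0,0,0,0,0],[0.4,0,0,0,0,0],[0,0,-2,0,0,0],[0,0,-2,0,0,-0.12],[0,0,-2,0,0,-0.12],[0,0,-2,0,0,-0.12],[0,0,-2,0,0,-0.12],[0,0,0,0,0,-0.12],[0,0,0,0,0,-0.12],[0,0,0,0,0,-0.12]], "claw": 5}}

```text
time: 12.12
position: [0.5981, -0.1375, 0.1917]
eef_rot: [0.902, 0.433, 0.0, 0.0]
force: [-1.1, -0.3, -0.3]
gripper_width: 0.0498
gripper_force: 0.0
```

>>> {"op": "arm_command", "data": {"moves": [[0,0,0,0,0,-0.12],[0,0,0,0,0,-0.12],[0,0,0,0,0,-0.12],[0,0,0,0,0,-0.12],[0,0,0,0,0,-0.12],[0,0,0,0,0,-0.12],[0,0,0,0,0,-0.12],[0,0,0,0,0,-0.12],[0,0,0,0,0,-0.12],[0,0,0,0,0,-0.12]]}}

```text
time: 12.95
position: [0.5979, -0.1375, 0.1912]
eef_rot: [0.5, 0.866, -0.0, -0.0]
force: [0.3, -0.2, 0.8]
gripper_width: 0.0502
gripper_force: 0.0
```

>>> {"op": "arm_command", "data": {"moves": [[0,0,0,0,0,-0.12],[0,0,0,0,0,-0.12],[0,0,0,0,0,-0.12],[0,0,0,0,0,-0.12],[0,0,0,0,0,-0.12],[0,0,0,0,0,-0.12],[0,0,0,0,0,-0.12],[0,0,0,0,0,-0.12],[0,0,0,0,0,-0.12],[0,0,0,0,0,-0.12]]}}

```text
time: 13.78
position: [0.5978, -0.1375, 0.1912]
eef_rot: [-0.076, 0.997, 0.0, -0.0]
force: [-0.5, 0.6, 1.1]
gripper_width: 0.0502
gripper_force: 0.0
```

>>> {"op": "arm_command", "data": {"moves": [[0,0,0,0,0,-0.12],[0,0,0,0,0,-0.12],[0,0,0,0,0,-0.12],[0,0,0,0,0,-0.12],[0,0,0,0,0,-0.12],[0,0,0,0,0,-0.12],[0,0,0,0,0,-0.12],[0,0,0,0,0,-0.12],[0,0,0,0,0,-0.12],[0,0,0,0,0,-0.12]]}}

```text
time: 14.62
position: [0.5978, -0.1375, 0.1912]
eef_rot: [-0.626, 0.78, 0.0, -0.0]
force: [0.3, -0.5, 0.5]
gripper_width: 0.0499
gripper_force: 0.0
```

>>> {"op": "arm_command", "data": {"moves": [[0,0,0,0,0,-0.12],[0,0,0,0,0,-0.12],[0,0,0,0,0,-0.12],[0,0,0,0,0,-0.12],[0,0,0,0,0,-0.12],[0,0,0,0,0,-0.12],[0,0,0,0,0,-0.12],[0,0,0,0,0,-0.12],[0,0,0,0,0,-0.12],[0,0,0,0,0,0]]}}

```text
time: 15.45
position: [0.5979, -0.1375, 0.1912]
eef_rot: [0.938, -0.347, -0.0, 0.0]
force: [-1.5, 0.2, 0.3]
gripper_width: 0.05
gripper_force: 0.0
```

```bash
cat >> h.py <<'E'
def totool(p):
    from scipy.spatial.transform import Rotation as R
    o=ctrl.get_obs();r=R.from_quat(o['eef_rot']);x=r.as_matrix()[:,0]
    print("t",o['time'],"pos",o['position'].round(4),"yaw",np.degrees(np.arctan2(x[1],x[0])).round(2),"j6",o['joints'][5].round(3),"shift cm",(100*r.inv().apply(np.array(p)-o['position'])).round(2))
E
python3 -c "
from h import *
totool([.621,-.002,.087])"
```

```text
t 15.45 pos [ 0.5979 -0.1375  0.1912] yaw -40.62 j6 -2.659 shift cm [ -7.06 -11.79  10.42]
```

>>> {"op": "arm_command", "data": {"moves": [[-1.77,-2.95,0,0,0,0],[-1.77,-2.95,0,0,0,0],[-1.76,-2.95,0,0,0,0],[-1.76,-2.94,0,0,0,0],[0,0,2.1,0,0,0],[0,0,2.1,0,0,0],[0,0,2.1,0,0,0],[0,0,2.1,0,0,0],[0,0,1,0,0,0],[0,0,1,0,0,0]]}}

```text
time: 16.28
position: [0.6215, -0.0021, 0.0863]
eef_rot: [0.936, -0.351, -0.001, 0.0]
force: [0.1, 0.1, -0.6]
gripper_width: 0.0501
gripper_force: 0.0
```

Run:
```python
from h import *
im=vision.camera("side");t=vision.camera("top")
cv2.imwrite("pics/k.png",np.hstack([cv2.resize(x,None,fx=4,fy=4,interpolation=2) for x in(t[150:260,240:340],im[170:280,240:340])])[:,:,::-1])
totool([.621,-.002,.087])
```

```text
t 16.3833 pos [ 0.6213 -0.0022  0.086 ] yaw -41.03 j6 -2.429 shift cm [-0.04  0.01 -0.1 ]
```

View pics/k.png

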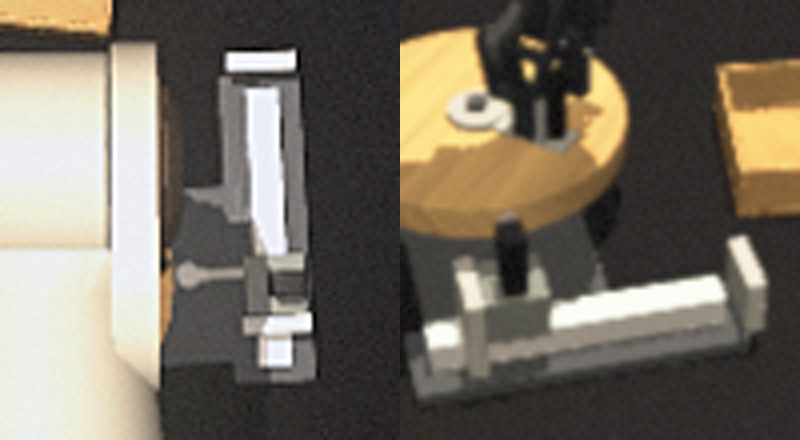

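The fingers flank the knob, and the carriage sits against its stop. I'll cage the knob loosely and crank clockwise. The high spot was seen at 66°, so it needs about 154° to reach the pointer.

>>> {"op": "arm_command", "data": {"moves": [[0,0,0,0,0,0],[0,0,0,0,0,0],[0,0,0,0,0,0],[0,0,0,0,0,0],[-0.005,0.24,0,0,0,0.04],[-0.005,0.24,0,0,0,0.04],[-0.005,0.24,0,0,0,0.04],[-0.005,0.24,0,0,0,0.04],[-0.005,0.24,0,0,0,0.04],[-0.005,0.24,0,0,0,0.04]], "claw": 2.2}}

```text
time: 17.22
position: [0.6118, -0.0116, 0.0879]
eef_rot: [0.888, -0.46, 0.001, -0.001]
force: [1.6, 1.6, -0.6]
gripper_width: 0.0219
gripper_force: 1.1
```

```bash
cat >> h.py <<'E'
def st():
    o=ctrl.get_obs();d=o['position'][:2]-np.array([.5755,.0373])
    print(d,"r",np.hypot(*d).round(4),"bearing",np.degrees(np.arctan2(*d[::-1])).round(2),"f",o['force'].round(1),o['gripper_width'].round(4),o['gripper_force'].round(1))
E
python3 -c "
from h import *
st();totool([.621,-.002,.087])"
```

```text
Traceback (most recent call last):
  File "h.py", line 22, in st
    print(d,"r",np.hypot(*d).round(4),"bearing",np.degrees(np.arctan2(*d[::-1])).round(2),"f",o['force'].round(1),o['gripper_width'].round(4),o['gripper_force'].round(1))
                                                                                                                  ^^^^^^^^^^^^^^^^^^^^^^^^
AttributeError: 'float' object has no attribute 'round'
```

>>> {"op": "arm_command", "data": {"moves": [[-0.015,0.42,0,0,0,0.07],[-0.015,0.42,0,0,0,0.07],[-0.015,0.42,0,0,0,0.07],[-0.015,0.42,0,0,0,0.07],[-0.015,0.42,0,0,0,0.07],[-0.015,0.42,0,0,0,0.07],[-0.015,0.42,0,0,0,0.07],[-0.015,0.42,0,0,0,0.07],[-0.015,0.42,0,0,0,0.07],[-0.015,0.42,0,0,0,0.07]]}}

```text
time: 18.05
position: [0.5721, -0.0227, 0.0879]
eef_rot: [-0.676, 0.737, -0.001, 0.001]
force: [2.4, -0.4, -1.1]
gripper_width: 0.0219
gripper_force: 1.2
```

```bash
sed -i "s/,o\['gripper_width'\].*$/,o['gripper_width'],o['gripper_force'])/" h.py
python3 -c "
from h import *
st();totool([.621,-.002,.087])"
```

```text
[-0.00344442 -0.05999829] r 0.0601 bearing -93.29 f [ 2.4 -0.4 -1.1] 0.02186546733968898 1.1706160381436348
t 18.05 pos [ 0.5721 -0.0227  0.0879] yaw -95.01 j6 -1.523 shift cm [-2.49 -4.69  0.1 ]
```

>>> {"op": "arm_command", "data": {"moves": [[-0.015,0.42,0,0,0,0.07],[-0.015,0.42,0,0,0,0.07],[-0.015,0.42,0,0,0,0.07],[-0.015,0.42,0,0,0,0.07],[-0.015,0.42,0,0,0,0.07],[-0.015,0.42,0,0,0,0.07],[-0.015,0.42,0,0,0,0.07],[-0.015,0.42,0,0,0,0.07],[-0.015,0.42,0,0,0,0.07],[-0.015,0.42,0,0,0,0.07]]}}

```text
time: 18.88
position: [0.5346, -0.0054, 0.0879]
eef_rot: [-0.382, 0.924, -0.001, 0.001]
force: [2.1, -1.9, -0.7]
gripper_width: 0.0221
gripper_force: 1.1
```

>>> {"op": "arm_command", "data": {"moves": [[-0.015,0.42,0,0,0,0.07],[-0.015,0.42,0,0,0,0.07],[-0.015,0.42,0,0,0,0.07],[-0.015,0.42,0,0,0,0.07],[-0.015,0.42,0,0,0,0.07],[-0.015,0.42,0,0,0,0.07],[-0.015,0.42,0,0,0,0.07],[-0.015,0.42,0,0,0,0.07],[-0.015,0.42,0,0,0,0.07],[-0.015,0.42,0,0,0,0.07]]}}

```text
time: 19.72
position: [0.5171, 0.0319, 0.0879]
eef_rot: [-0.042, 0.999, -0.0, 0.001]
force: [-0.0, -2.8, -0.1]
gripper_width: 0.0216
gripper_force: 1.1
```

```bash
python3 -c "
from h import *
st();totool([.621,-.002,.087])"
```

```text
[-0.05843339 -0.00538575] r 0.0587 bearing -174.73 f [-0.  -2.8 -0.1] 0.021649354322577287 1.1120333522558212
t 19.7167 pos [0.5171 0.0319 0.0879] yaw -175.23 j6 -0.021 shift cm [-10.08  -4.24   0.1 ]
```

>>> {"op": "arm_command", "data": {"moves": [[0,0.06,0,0,0,0.01],[0,0.06,0,0,0,0.01],[0,0.06,0,0,0,0.01],[0,0.06,0,0,0,0.01],[0,0.06,0,0,0,0.01],[0,0.06,0,0,0,0.01],[0,0.06,0,0,0,0.01],[0,0.06,0,0,0,0.01],[0,0.06,0,0,0,0.01],[0,0.06,0,0,0,0.01]]}}

```text
time: 20.55
position: [0.5167, 0.0374, 0.0874]
eef_rot: [0.007, 1.0, -0.001, 0.0]
force: [0.9, -7.9, 3.1]
gripper_width: 0.0218
gripper_force: 3.6
```

>>> {"op": "arm_command", "data": {"moves": [[0,0.06,0,0,0,0.01],[0,0.06,0,0,0,0.01],[0,0.06,0,0,0,0.01],[0,0.06,0,0,0,0.01],[0,0.06,0,0,0,0.01],[0,0.06,0,0,0,0.01],[0,0.06,0,0,0,0.01],[0,0.06,0,0,0,0.01],[0,0.06,0,0,0,0.01],[0,0.06,0,0,0,0.01]]}}

```text
time: 21.38
position: [0.5169, 0.0435, 0.0874]
eef_rot: [0.057, 0.998, -0.001, 0.0]
force: [-1.5, -5.8, 2.5]
gripper_width: 0.022
gripper_force: 3.0
```

>>> {"op": "arm_command", "data": {"moves": [[0,0.06,0,0,0,0.01],[0,0.06,0,0,0,0.01],[0,0.06,0,0,0,0.01],[0,0.06,0,0,0,0.01],[0,0.06,0,0,0,0.01],[0,0.06,0,0,0,0.01],[0,0.06,0,0,0,0.01],[0,0.06,0,0,0,0.01],[0,0.06,0,0,0,0.01],[0,0.06,0,0,0,0.01]]}}

```text
time: 22.22
position: [0.5178, 0.0499, 0.0874]
eef_rot: [0.107, 0.994, -0.0, 0.0]
force: [0.3, -4.8, 2.9]
gripper_width: 0.0221
gripper_force: 2.2
```

```bash
python3 -c "
from h import *
st();totool([.621,-.002,.087])"
```

```text
[-0.05768095  0.01260464] r 0.059 bearing 167.67 f [ 0.3 -4.8  2.9] 0.022128408481979268 2.2003307193517685
t 22.2167 pos [0.5178 0.0499 0.0874] yaw 167.75 j6 0.31 shift cm [-11.18  -2.88   0.04]
```

>>> {"op": "arm_command", "data": {"moves": [[0,0.05,0,0,0,0.008],[0,0.05,0,0,0,0.008],[0,0.05,0,0,0,0.008],[0,0.05,0,0,0,0.008],[0,0.05,0,0,0,0.008],[0,0.05,0,0,0,0.008],[0,0.05,0,0,0,0.008],[0,0.05,0,0,0,0.008],[0,0.05,0,0,0,0.008],[0,0.05,0,0,0,0.008]]}}

```text
time: 23.05
position: [0.519, 0.055, 0.0872]
eef_rot: [0.146, 0.989, 0.0, -0.0]
force: [-0.2, -3.5, 2.3]
gripper_width: 0.0222
gripper_force: 1.4
```

```bash
python3 -c "
from h import *
st();totool([.621,-.002,.087])"
```

```text
[-0.05647425  0.01766822] r 0.0592 bearing 162.63 f [-0.2 -3.5  2.3] 0.022234389718385556 1.3863710314035416
t 23.05 pos [0.519  0.055  0.0872] yaw 163.18 j6 0.399 shift cm [-11.41  -2.5    0.02]
```

The force is almost back to the plain hub friction. I'll go about 1.5° further, then centre the cage and lift away.

>>> {"op": "arm_command", "data": {"moves": [[0,0.04,0,0,0,0.006],[0,0.04,0,0,0,0.006],[0,0.04,0,0,0,0.006],[0,0.04,0,0,0,0.006],[0,0,0,0,0,0],[0,0,0,0,0,0],[0,0,0,0,0,0],[0,0,0,0,0,0],[0,0,0,0,0,0],[0,0,0,0,0,0]]}}

```text
time: 23.88
position: [0.5195, 0.0565, 0.0872]
eef_rot: [0.158, 0.987, 0.0, -0.0]
force: [0.0, -0.1, 0.3]
gripper_width: 0.0225
gripper_force: 0.3
```

>>> {"op": "arm_command", "data": {"moves": [[0,-0.1,0,0,0,0],[0,-0.1,0,0,0,0],[0,-0.05,0,0,0,0],[0,0,0,0,0,0],[0,0,0,0,0,0],[0,0,0,0,0,0],[0,0,0,0,0,0],[0,0,-2,0,0,0],[0,0,-2,0,0,0],[0,0,-2,0,0,0]], "claw": 5}}

```text
time: 24.72
position: [0.5185, 0.054, 0.1478]
eef_rot: [0.158, 0.987, -0.0, -0.0]
force: [0.7, 1.1, 0.3]
gripper_width: 0.05
gripper_force: 0.0
```

>>> {"op": "arm_command", "data": {"moves": [[0,0,-2,0,0,0],[0,0,-3,0,0,0],[2.5,2.5,0,0,0,0],[2.5,2.5,0,0,0,0],[2.5,2.5,0,0,0,0],[2.5,2.5,0,0,0,0],[2.5,2.5,0,0,0,0],[2.5,2.5,0,0,0,0],[2.5,2.5,0,0,0,0],[0,0,0,0,0,0]]}}

```text
time: 25.55
position: [0.4046, 0.2789, 0.1973]
eef_rot: [0.156, 0.988, 0.001, -0.0]
force: [-0.9, -0.4, -0.3]
gripper_width: 0.0496
gripper_force: 0.0
```

Run:
```python
from h import *
st()
im=vision.camera("side");t=vision.camera("top")
cv2.imwrite("pics/m.png",np.hstack([cv2.resize(x,None,fx=4,fy=4,interpolation=2) for x in(t[150:260,200:330],im[170:280,215:285])])[:,:,::-1])
```

```text
[-0.17092541  0.24162722] r 0.296 bearing 125.28 f [-0.9 -0.4 -0.3] 0.04959233361248524 0.0
```

View pics/m.png

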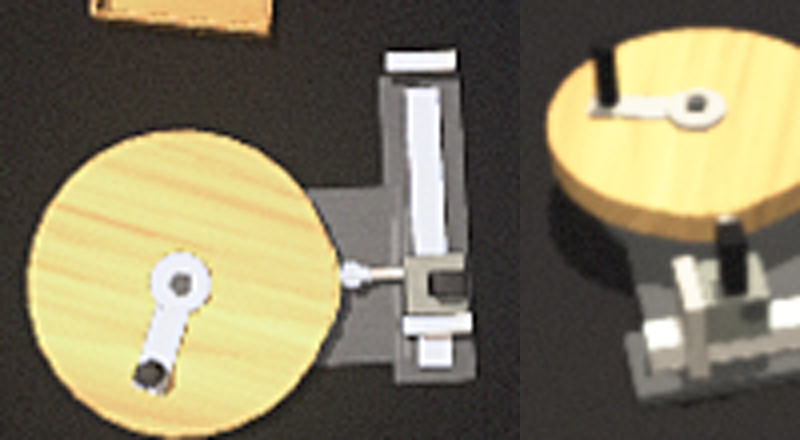

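The view is clear: knob at (150,375), nose at (352,274) touching the bulging rim, and the carriage on its stop. I'll check the bump angle numerically.

Run:
```python
from h import *
c=np.array([.5755,.0373])
b=lambda p:np.degrees(np.arctan2(*(p[:2]-c)[::-1]))%360-360
print("knob",b(ray("top",200+150/4-.4,150+372/4-.4,.125)),"target -194.8; nose",b(ray("top",200+352/4-.4,150+274/4-.4,.058)))
A=[]
for i in range(6):
    im=vision.camera("top");h=cv2.cvtColor(im,cv2.COLOR_RGB2HSV)
    m=cv2.inRange(h,(12,50,120),(35,255,255));m[:,:200]=0;m[:170]=0;m[270:]=0;m[:,287:]=0
    q=max(cv2.findContours(m,0,cv2.CHAIN_APPROX_NONE)[0],key=cv2.contourArea)[:,0]
    P=np.array([ray("top",u,v,.07)[:2] for u,v in q]);a=np.degrees(np.arctan2(*(P-c).T[::-1]))
    k=(a<-112)|(a>-63);Q=P[k];s=np.linalg.lstsq(np.c_[2*Q,np.ones(len(Q))],(Q**2).sum(1),rcond=None)[0]
    d=np.hypot(*(P-s[:2]).T)-np.sqrt(s[2]+s[:2]@s[:2]);a=np.degrees(np.arctan2(*(P-s[:2]).T[::-1]));A+=list(zip(a,d*1e3))
A=np.array(A)
for x in range(-125,-50,5):
    k=abs(A[:,0]-x)<2.5;print(x,A[k,1].mean().round(2),end="; ")
k=(A[:,0]>-112)&(A[:,0]<-63)&(A[:,1]>.5);print("\ncentroid",np.average(A[k,0],weights=A[k,1]))
```

```text
knob -195.46393295111574 target -194.8; nose -87.40858049240097
-125 -0.25; -120 0.79; -115 -0.36; -110 0.78; -105 2.71; -100 3.65; -95 3.41; -90 3.22; -85 3.6; -80 2.32; -75 0.9; -70 -0.1; -65 -1.01; -60 -0.36; -55 0.2; 
centroid -92.0913989395121
```

The force readings, the knob angle and the raw contour disagree by a few degrees. I'll redo the rim with sub-pixel radial edges, on the first picture and on one taken now.

Run:
```python
from h import *
from scipy.ndimage import map_coordinates
from scipy.optimize import least_squares
now=np.mean([vision.camera("top") for _ in range(8)],0)
old=cv2.imread("pics/top0.png")[:,:,::-1].astype(float)
c0=np.array([.5755,.0373]);rs=np.arange(.088,.112,.0003)
for n,im,g in(("old",old,66),("now",now,-90)):
    D=im[:,:,0]-im[:,:,2];T=np.radians(np.arange(0,360,2.));rr=[]
    for t in T:
        uv=np.array([proj("top",np.r_[c0+r*np.array([np.cos(t),np.sin(t)]),.07]) for r in rs])
        p=map_coordinates(D,[uv[:,1],uv[:,0]],order=1);i=np.nonzero(p<.5*np.median(p[:12]))[0]
        rr.append(rs[i[0]] if len(i) else np.nan)
    rr=np.array(rr)
    def bump(x,t):
        d=np.abs((np.degrees(t)-x+180)%360-180);return np.where(d<19,.004*.5*(1+np.cos(np.pi*d/19)),0)
    ok=np.isfinite(rr)
    if n=="now": dn=np.abs((np.degrees(T)+87.4+180)%360-180);ok&=dn>5
    f=lambda q:(q[0]+q[1]*np.cos(T)+q[2]*np.sin(T)+bump(q[3],T)-rr)[ok]
    s=least_squares(f,[.1,0,0,g],x_scale=[1e-3,1e-3,1e-3,5],diff_step=1e-3,loss="soft_l1",f_scale=5e-4)
    res=(rr-s.x[0]-s.x[1]*np.cos(T)-s.x[2]*np.sin(T))*1e3
    print(n,s.x,[(int(round(np.degrees(t))),round(v,1)) for t,v in zip(T,res) if abs((np.degrees(t)-g+180)%360-180)<28])
    # knob top: dark centroid
    cc=c0+s.x[1:3];print("centre",cc)
    kb=np.array([.621,-.002]) if n=="old" else c0+.06*np.array([np.cos(2.88),np.sin(2.88)])
    u,v=proj("top",np.r_[kb,.125]).round().astype(int);w=im[v-6:v+7,u-6:u+7].mean(2);W=np.clip(90-w,0,None)
    y,x=np.mgrid[v-6:v+7,u-6:u+7];p=ray("top",(W*x).sum()/W.sum(),(W*y).sum()/W.sum(),.12)[:2]
    print("knob",p,np.hypot(*(p-cc)),np.degrees(np.arctan2(*(p-cc)[::-1])))
    if n=="now":
        print("nose",np.degrees(np.arctan2(*(ray("top",287.6,218.1,.058)[:2]-cc)[::-1])))
```

```text
Traceback (most recent call last):
  File "h.py", line 7, in proj
    i=vision.camera_info(n);M=np.array(i["camera_from_world"]);c=M[:3,:3]@p+M[:3,3]
ValueError: time passes only in moves, steps and waits
```

```bash
sed -i 's/vision.camera_info(n)/CI[n]/; 2a CI={n:vision.camera_info(n) for n in("top","side")}' h.py
python3 - <<'E'
from h import *
from scipy.ndimage import map_coordinates
now=np.mean([vision.camera("top") for _ in range(4)],0);np.save("now.npy",now)
old=cv2.imread("pics/top0.png")[:,:,::-1].astype(float)
c0=np.array([.5755,.0373]);rs=np.arange(.088,.112,.0003);T=np.radians(np.arange(0,360,2.))
for n,im,g in(("old",old,66),("now",now,-90)):
    D=im[:,:,0]-im[:,:,2];rr=[]
    for t in T:
        uv=np.array([proj("top",np.r_[c0+r*np.array([np.cos(t),np.sin(t)]),.07]) for r in rs])
        p=map_coordinates(D,[uv[:,1],uv[:,0]],order=1);i=np.nonzero(p<.5*np.median(p[:12]))[0]
        rr.append(rs[i[0]] if len(i) else np.nan)
    rr=np.array(rr);dg=(np.degrees(T)-g+180)%360-180;far=np.isfinite(rr)&(abs(dg)>24)
    B=np.c_[np.ones(len(T)),np.cos(T),np.sin(T)];q=np.linalg.lstsq(B[far],rr[far],rcond=None)[0]
    res=(rr-B@q)*1e3;k=(abs(dg)<24)&np.isfinite(res);cc=c0+q[1:]
    print(n,"centre",cc,"r",q[0],"rms",res[far].std(),"bump centroid",g+np.average(dg[k],weights=np.clip(res[k],0.3,None)-.3))
    o=np.argsort(dg);print([(int(round(g+dg[j])),round(res[j],1)) for j in o if abs(dg[j])<26])
    kb=np.array([.621,-.002]) if n=="old" else c0+.06*np.array([np.cos(2.88),np.sin(2.88)])
    u,v=proj("top",np.r_[kb,.122]).round().astype(int);w=im[v-6:v+7,u-6:u+7].mean(2);W=np.clip(90-w,0,None)
    y,x=np.mgrid[v-6:v+7,u-6:u+7];p=ray("top",(W*x).sum()/W.sum(),(W*y).sum()/W.sum(),.122)[:2]
    print("knob",p,np.hypot(*(p-cc)),np.degrees(np.arctan2(*(p-cc)[::-1])))
print("nose",np.degrees(np.arctan2(*(ray("top",287.6,218.1,.058)[:2]-cc)[::-1])),ctrl.get_obs()["time"])
E
```

```text
old centre [0.5754372  0.03716009] r 0.10075797749934233 rms 0.4301081150709587 bump centroid 65.82674296655951
[(42, np.float64(-0.0)), (44, np.float64(-0.0)), (46, np.float64(0.6)), (48, np.float64(0.9)), (50, np.float64(1.8)), (52, np.float64(2.4)), (54, np.float64(2.7)), (56, np.float64(3.6)), (58, np.float64(4.2)), (60, np.float64(4.2)), (62, np.float64(4.5)), (64, np.float64(3.9)), (66, np.float64(4.5)), (68, np.float64(4.2)), (70, np.float64(4.2)), (72, np.float64(3.6)), (74, np.float64(3.9)), (76, np.float64(3.0)), (78, np.float64(2.7)), (80, np.float64(2.1)), (82, np.float64(1.8)), (84, np.float64(0.6)), (86, np.float64(0.6)), (88, np.float64(0.9)), (90, np.float64(0.3))]
knob [ 0.61734039 -0.00316074] 0.058151927591663204 -43.8975120722505
now centre [0.57551922 0.03709298] r 0.10042718166366892 rms 0.331508442509479 bump centroid -91.9836724680375
[(-114, np.float64(-0.3)), (-112, np.float64(0.3)), (-110, np.float64(1.2)), (-108, np.float64(0.9)), (-106, np.float64(1.8)), (-104, np.float64(2.7)), (-102, np.float64(3.0)), (-100, np.float64(3.9)), (-98, np.float64(4.2)), (-96, np.float64(3.9)), (-94, np.float64(3.9)), (-92, np.float64(3.6)), (-90, np.float64(3.6)), (-88, np.float64(3.0)), (-86, np.float64(3.0)), (-84, np.float64(3.6)), (-82, np.float64(2.7)), (-80, np.float64(2.4)), (-78, np.float64(2.7)), (-76, np.float64(1.5)), (-74, np.float64(0.9)), (-72, np.float64(0.6)), (-70, np.float64(-0.0)), (-68, np.float64(-0.0)), (-66, np.float64(-0.6))]
knob [0.5192824  0.05065097] 0.05784806631313785 166.44536170588287
nose -87.41361634498824 26.55
```

Sub-pixel rim: the bump middle is at about -92° and the pointer at about -87.5°, so it may have overshot by about 4°. I'll go back to the knob and feel it while pushing the other way.

```bash
python3 -c "
from h import *
totool([.5185,.054,.0875])"
```

```text
t 26.55 pos [0.407  0.2748 0.1973] yaw 161.85 j6 0.911 shift cm [-17.47 -17.51  10.98]
```

>>> {"op": "arm_command", "data": {"moves": [[-2.5,-2.5,0,0,0,0],[-2.5,-2.5,0,0,0,0],[-2.5,-2.5,0,0,0,0],[-2.5,-2.5,0,0,0,0],[-2.5,-2.5,0,0,0,0],[-2.5,-2.5,0,0,0,0],[-2.5,-2.5,0,0,0,0],[0,0,0,0,0,0],[0,0,2,0,0,0],[0,0,2,0,0,0]]}}

```text
time: 27.38
position: [0.5196, 0.0534, 0.1576]
eef_rot: [0.159, 0.987, 0.0, 0.001]
force: [0.5, -0.3, -0.3]
gripper_width: 0.05
gripper_force: 0.0
```

>>> {"op": "arm_command", "data": {"moves": [[0,0,2,0,0,0],[0,0,2,0,0,0],[0,0,1.5,0,0,0],[0,0,1.5,0,0,0],[0,0,0,0,0,0],[0,0,0,0,0,0],[0,0,0,0,0,0],[0,0,0,0,0,0],[0,0,0,0,0,0],[0,0,0,0,0,0]]}}

```text
time: 28.22
position: [0.5192, 0.0541, 0.0881]
eef_rot: [0.158, 0.987, 0.0, 0.001]
force: [-0.5, -0.2, 0.1]
gripper_width: 0.0501
gripper_force: 0.0
```

>>> {"op": "arm_command", "data": {"moves": [[0,0,0,0,0,0],[0,0,0,0,0,0],[0,0,0,0,0,0],[0,0,0,0,0,0],[0,-0.03,0,0,0,0],[0,-0.03,0,0,0,0],[0,-0.03,0,0,0,0],[0,-0.03,0,0,0,0],[0,-0.03,0,0,0,0],[0,-0.03,0,0,0,0]], "claw": 2.2}}

```text
time: 29.05
position: [0.5182, 0.0522, 0.0873]
eef_rot: [0.158, 0.987, -0.0, 0.0]
force: [-0.6, 0.7, 0.3]
gripper_width: 0.0219
gripper_force: 0.0
```

```bash
python3 -c "
from h import *
st();totool([.5185,.054,.0875])"
```

```text
[-0.05730623  0.01493903] r 0.0592 bearing 165.39 f [-0.6  0.7  0.3] 0.021852550079736917 0.0
t 29.05 pos [0.5182 0.0522 0.0873] yaw 161.85 j6 0.417 shift cm [ 0.03  0.18 -0.02]
```

>>> {"op": "arm_command", "data": {"moves": [[0,-0.02,0,0,0,-0.003],[0,-0.02,0,0,0,-0.003],[0,-0.02,0,0,0,-0.003],[0,-0.02,0,0,0,-0.003],[0,-0.02,0,0,0,-0.003],[0,-0.02,0,0,0,-0.003],[0,-0.02,0,0,0,-0.003],[0,-0.02,0,0,0,-0.003],[0,-0.02,0,0,0,-0.003],[0,-0.02,0,0,0,-0.003]]}}

```text
time: 29.88
position: [0.5177, 0.0505, 0.0873]
eef_rot: [0.143, 0.99, 0.0, 0.0]
force: [1.9, 3.5, -0.3]
gripper_width: 0.0225
gripper_force: 2.3
```

>>> {"op": "arm_command", "data": {"moves": [[0,-0.02,0,0,0,-0.0035],[0,-0.02,0,0,0,-0.0035],[0,-0.02,0,0,0,-0.0035],[0,-0.02,0,0,0,-0.0035],[0,-0.02,0,0,0,-0.0035],[0,-0.02,0,0,0,-0.0035],[0,-0.02,0,0,0,-0.0035],[0,-0.02,0,0,0,-0.0035],[0,-0.02,0,0,0,-0.0035],[0,-0.02,0,0,0,-0.0035]]}}

```text
time: 30.72
position: [0.517, 0.0484, 0.0873]
eef_rot: [0.125, 0.992, -0.0, -0.0]
force: [0.7, 3.5, -0.4]
gripper_width: 0.0222
gripper_force: 2.0
```

```bash
python3 -c "
from h import *
st()"
```

```text
[-0.05845985  0.01110574] r 0.0595 bearing 169.24 f [ 0.7  3.5 -0.4] 0.022189749792283275 1.954449713230133
```

Pushing both ways brackets the middle at knob -192° to -194.5°, and vision gives about -191°. I'll nudge it 1° more, then release.

>>> {"op": "arm_command", "data": {"moves": [[0,-0.02,0,0,0,-0.0035],[0,-0.02,0,0,0,-0.0035],[0,-0.02,0,0,0,-0.0035],[0,-0.02,0,0,0,-0.0035],[0,-0.02,0,0,0,-0.0035],[0,0,0,0,0,0],[0,0,0,0,0,0],[0,0,0,0,0,0],[0,0,0,0,0,0],[0,0,0,0,0,0]]}}

```text
time: 31.55
position: [0.5168, 0.0474, 0.0873]
eef_rot: [0.117, 0.993, -0.0, -0.0]
force: [1.2, 2.6, 1.6]
gripper_width: 0.0224
gripper_force: 1.4
```

>>> {"op": "arm_command", "data": {"moves": [[0,0.1,0,0,0,0],[0,0.1,0,0,0,0],[0,0.05,0,0,0,0],[0,0,0,0,0,0],[0,0,0,0,0,0],[0,0,0,0,0,0],[0,0,0,0,0,0],[0,0,-2,0,0,0],[0,0,-2,0,0,0],[0,0,-2,0,0,0]], "claw": 5}}

```text
time: 32.38
position: [0.5171, 0.0498, 0.1478]
eef_rot: [0.117, 0.993, -0.0, -0.0]
force: [0.2, -0.4, -0.2]
gripper_width: 0.0499
gripper_force: 0.0
```

>>> {"op": "arm_command", "data": {"moves": [[0,0,-2,0,0,0],[0,0,-3,0,0,0],[2.5,2.5,0,0,0,0],[2.5,2.5,0,0,0,0],[2.5,2.5,0,0,0,0],[2.5,2.5,0,0,0,0],[2.5,2.5,0,0,0,0],[2.5,2.5,0,0,0,0],[2.5,2.5,0,0,0,0],[0,0,0,0,0,0]]}}

```text
time: 33.22
position: [0.3852, 0.2645, 0.1974]
eef_rot: [0.115, 0.993, 0.001, -0.0]
force: [0.7, 0.1, 0.5]
gripper_width: 0.0498
gripper_force: 0.0
```

Run:
```python
from h import *
from scipy.ndimage import map_coordinates
im=np.mean([vision.camera("top") for _ in range(4)],0)
c0=np.array([.5755,.0372]);rs=np.arange(.088,.112,.0003);T=np.radians(np.arange(0,360,2.));g=-88
D=im[:,:,0]-im[:,:,2];rr=[]
for t in T:
    uv=np.array([proj("top",np.r_[c0+r*np.array([np.cos(t),np.sin(t)]),.07]) for r in rs])
    p=map_coordinates(D,[uv[:,1],uv[:,0]],order=1);i=np.nonzero(p<.5*np.median(p[:12]))[0]
    rr.append(rs[i[0]] if len(i) else np.nan)
rr=np.array(rr);dg=(np.degrees(T)-g+180)%360-180;far=np.isfinite(rr)&(abs(dg)>24)
B=np.c_[np.ones(len(T)),np.cos(T),np.sin(T)];q=np.linalg.lstsq(B[far],rr[far],rcond=None)[0]
res=(rr-B@q)*1e3;k=(abs(dg)<24)&np.isfinite(res)
print("bump centroid",g+np.average(dg[k],weights=np.clip(res[k],0.3,None)-.3))
o=np.argsort(dg);print([(int(round(g+dg[j])),float(round(res[j],1))) for j in o if abs(dg[j])<26])
```

```text
bump centroid -87.95705672896065
[(-112, 0.1), (-110, 0.1), (-108, 0.4), (-106, 1.3), (-104, 1.3), (-102, 2.2), (-100, 2.2), (-98, 3.4), (-96, 3.7), (-94, 3.7), (-92, 3.7), (-90, 3.4), (-88, 3.1), (-86, 3.4), (-84, 3.7), (-82, 4.0), (-80, 3.4), (-78, 3.1), (-76, 2.8), (-74, 2.2), (-72, 1.3), (-70, 1.3), (-68, 0.4), (-66, -0.5), (-64, 0.4)]
```

The bump middle now measures about -88°, against the pointer at about -87.5°. The robot is clear, so I'll hand in.

```bash
python3 -c "
from rig import ctrl
print(ctrl.close_job())"
```

```text
the job is handed in; nothing more can be done
None
```

The job is handed in (the hand-in returned no verdict): the carriage is home against its stop, the turntable's high spot measures within about 1° of the pointer, and the gripper has let go and is clear of the jig.

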